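# Put the comb away in its sloped counter dock

### The job

Put the blue comb away lengthwise in the sloped wooden slot of its dock. First lay it on the steel tongue with one end a good way (at least a quarter of its length, but not nearly all) inside the slot and let go of it; then push it by the end that sticks out, past the springy catch, until it is fully home against the end of the slot. Push gently: do not shove the dock along the counter, and leave the cream jar, the foam can and the roll-on where they stand.

Things in the scene. Friction and masses are not known exactly. Their poses are not given: they have to be found in the camera images.
- comb: Blue flat hair comb, loose, 60 g, lying flat on the counter: 180 long (its x), 44 wide over spine and teeth (its y, spine towards +y), 9 thick (its z); it behaves as a solid bar of that size. Origin at the centre of its underside, z up. Either end may go in first.
- comb_mid (a point): Centre of the comb (4.5 mm above its origin), axes as the comb's.
- dock: The comb dock, a loose stand of 1.4 to 2.1 kg held only by friction: a horizontal push above about 7 N may shove it along. White ceramic foot 200 x 110 x 18 (90 mm behind the origin to 110 mm ahead along x), two short pillars, on them the dark wooden sloped slot. Origin on the counter; x points level in the direction in which the comb goes in, z up.
- slot: The dock's slot, fixed to the dock. Origin in the middle of its mouth, on its floor, 80 mm above the counter. x runs into the slot along the floor, 15 degrees downhill; y across; z square to the floor. Inside 49 wide, 13 high, 166 deep. Case 72 wide, floor 10 thick, top at z = 21. Around the mouth, lips at the sides and top flare outward, 10 mm forward (to y = +-35, z = 27).
- tongue_end (a point): Outer end of the steel tongue, a strip 18 wide and 5 thick that carries the slot's floor on in front of the mouth (slot x -75 to 0, top at z = 0). Point on its top; free space on both sides of it. Axes as the slot's.
- slot_end (a point): Middle of the slot's closed end, on its floor, 166 mm in from the mouth, inside the case (not visible). Axes as the slot's. With the comb home its end touches here: comb_mid is 76 mm in from the mouth and 14 mm of comb stick out.
- catch_at (a point): Where the sprung catch hangs from the slot's roof, 135 mm in from the mouth, reaching 2 mm into the comb's way; above it a dark steel box on the case (slot x 117 to 153, up to z = 43). The comb's end lifts it when pushed under it (a few N); from then on it drags on the comb with about 1 to 3 N. Axes as the slot's.
- jar: Bystander: white cream jar with blue lid, 68 across, 45 high. Origin: centre of its underside.
- foam: Bystander: grey shaving foam can, 52 across, 170 high. Origin: centre of its underside.
- rollon: Bystander: blue roll-on bottle with black cap, 40 across, 100 high. Origin: centre of its underside.

How it is judged:
By the outcome, as a careful person would: the job done as asked, in the order asked, and still so for the second after the job is handed in, with the robot touching nothing.
It also fails if it takes over 58 s, if anything falls off the work surface, if the arm or the gripper's body presses on something with over 40 N, if the wrist force passes 120 N, or if a joint passes its speed limit or range.

### The arm

A 7-joint arm with a two-finger parallel gripper is mounted at the origin on the work surface. World frame = base frame: x ahead of the robot, y to its left, z up, the work surface at z = 0. Lengths are in m, angles in rad, forces in N, time in s.
With the tool pointing down it reaches from about 0.35 to 0.9 m from the base axis. Payload 19.9 kg.
Tool frame: the origin (TCP) lies at the very end of the fingers, on their centre line; the grasp point (between the pads) lies 19 mm behind it; z points along the fingers, x is the direction in which the jaws open and shut, and the axes are right-handed (so a half turn about z gives the same grasp; the last joint's range is limited). The gripper opens to 85 mm and grips with 20 to 120 N. Pads are 22 mm wide; open, the fingers measure 114 mm over their backs; the gripper's body (76 mm by 85 mm) begins 54 mm behind the grasp point. The pads swing forward as they close: fully open they stand 13 mm farther back than shut.
Start: joints at [1.23, 0.417, -0.01, 1.614, 0.005, 1.111, -0.053], TCP at [0.185, -0.597, 0.231] pointing down, gripper open.
Joint ranges: [-2.81, 2.81], [-0.39, 2.02], [-1.27, 1.25], [0.06, 2.57], [-1.19, 4.33], [0.19, 2], [-2.82, 2.82]. Speed limits (rad/s): [1.89, 1.89, 2.39, 2.39, 3.01, 3.01, 3.01].

### API

Orientations are given as a unit quaternion [x, y, z, w].
In Python, from station import bot gives the robot as it stands.
- The arm moves only by the tool step_arm, never from a script. Its argument "motion" is a list of rows, each an object of numbers: "tx", "ty", "tz": the shift along the world's x, y, z in m; "ax", "ay", "az": the turn, a rotation vector about the world's x, y, z in rad; "jaw": the closure, from 0 (fully open) to 1 (shut). A call has 1 to 10 rows; each row shifts and turns the commanded pose from where the row before left it; what a row does not reach is not made up. A row lasts 1/12 s, in which the tool goes at most 41.7 mm and 7.16 degrees, less where a joint would pass 70% of its speed; a pose out of reach is approached as far as the arm can. A call with a gripper value outside its range is refused whole. The fingers move at their own pace and stop on an object; the grip force is fixed at half the most. Time passes only in rows, so rows that do not move let the fingers close. It gives the time, the measured TCP pose, the force and the opening at its end, in the units of the state.
- bot.sense(): the state, without advancing time (a new reading comes with each control period).
- bot.camera(name): name is "scene" or "top" or "wrist"; returns (picture, depth): 400x640x3 uint8, blue, green, red; 400x640 float32, m along the optical axis (not along the pixel's ray), 0 where there is no reading.
- bot.camera_model(name): a dict with "vertical_fov" (degrees; the focal length in pixels is half the picture's height over the tangent of half this angle, whatever the lens; pixels are square), "cx", "cy" (the principal point, pixels), "position" and "attitude" of the camera in the world; the wrist camera has in their place "mount" (4x4, takes a point from camera to tool coordinates, whose origin is the TCP and whose axes are the tool frame's). Camera axes: x right, y up, looking along -z (the intrinsics and any distortion apply to the point x, -y, -z); pixel columns grow to the right and rows downward; lengths in m; the calibration is good to about 2 mm. A picture is of the moment at which its call begins: read the wrist's pose just before it. camera_model takes no time and is no camera call.
- bot.close_job(): hands the job in, once; it reports no verdict.
The state is a dict: "clock": time; "q": joint angles; "joint_velocities": joint speeds; "effort": joint torques, N m; "eef_pos": TCP position; "tool_rot": TCP orientation; "force": force on the tool from outside, world axes, zero at the start; "moment": the same for the moment, N m; "opening": finger opening in m.
Only numpy, scipy, OpenCV 4.12 (cv2) and the standard library are available. Lean on these libraries where they do the work, as an engineer would, in place of code of your own. Each camera call takes 0.05 s, during which the arm holds its last target. There are 200 camera calls.

## Working session

There is one attempt and no reset: what is moved stays moved. The work goes in short steps, Python scripts to look and compute and a tool call to move; the robot and the scene stay as the last step left them, time stands still between calls to the robot, and variables do not carry over. Pictures are saved under pics/ and viewed, about 8 in all and at most 12, crops included, and the job is handed in when it is done.

Besides the shell and the picture viewer there is one more tool, called after "Request:" as name(argument=value, ...) on one line, values as JSON. step_arm: Moves the arm, as the interface text tells. Its arguments: {"type":"object","properties":{"motion":{"type":"array","items":{"type":"object","properties":{"tx":{"type":"number"},"ty":{"type":"number"},"tz":{"type":"number"},"ax":{"type":"number"},"ay":{"type":"number"},"az":{"type":"number"},"jaw":{"type":"number"}}}}},"required":["motion"]}

```bash
ls; mkdir -p pics; python3 - <<'E'
from station import bot
import cv2,numpy as np,pickle
s=bot.sense();print(s)
D={}
for n in("scene","top"):
    p,d=bot.camera(n);m=bot.camera_model(n);print(n,m);D[n]=(p,d,m);cv2.imwrite(f"pics/{n}1.png",p)
pickle.dump(D,open("d1.pkl","wb"));print(bot.camera_model("wrist"))
E
```

```text
pics
{'clock': 0.0, 'q': array([ 1.22944934,  0.41800282, -0.01028861,  1.61419295,  0.00468987,
        1.11069548, -0.05297207]), 'joint_velocities': array([-0.00037331,  0.00052196, -0.00021764,  0.00076087,  0.00107589,
        0.0010828 , -0.00104125]), 'effort': array([ 3.23809536e-04, -8.64438844e+01,  6.79400191e-01, -4.34891009e+01,
        1.90812489e-02,  7.57208036e-03,  7.71785324e-06]), 'eef_pos': array([ 0.18448663, -0.59677593,  0.23063444]), 'tool_rot': array([ 8.04795399e-01, -5.93551985e-01, -5.38552368e-04, -3.40967376e-04]), 'force': array([0.38975457, 0.91956089, 0.55616599]), 'moment': array([ 0.00504335, -0.0563943 ,  0.00505735]), 'opening': 0.08509782587001252}
scene {'vertical_fov': 48.707003072574096, 'cx': 315.14030104162015, 'cy': 206.55101441657203, 'position': array([ 1.25746179, -0.1278435 ,  0.73081688]), 'attitude': array([0.29690994, 0.24546103, 0.60302002, 0.69854149])}
top {'vertical_fov': 46.339513715371695, 'cx': 325.72820008194805, 'cy': 200.33574798076194, 'position': array([ 0.46849392, -0.00871202,  1.08157627]), 'attitude': array([ 0.06671742, -0.04862845, -0.70368131,  0.70570296])}
{'vertical_fov': 69.41292188716423, 'cx': 320.8980698821716, 'cy': 200.19908950809628, 'mount': array([[ 9.99999858e-01, -2.06904318e-04, -4.92105223e-04,
         1.70792339e-04],
       [-3.39308860e-04, -9.58017780e-01, -2.86708594e-01,
        -7.43053035e-02],
       [-4.12124308e-04,  2.86708720e-01, -9.58017714e-01,
        -1.41054456e-01],
       [ 0.00000000e+00,  0.00000000e+00,  0.00000000e+00,
         1.00000000e+00]])}
```

View pics/scene1.png

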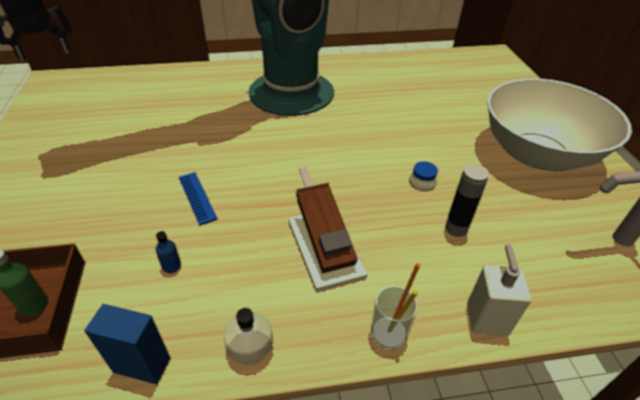

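View pics/top1.png

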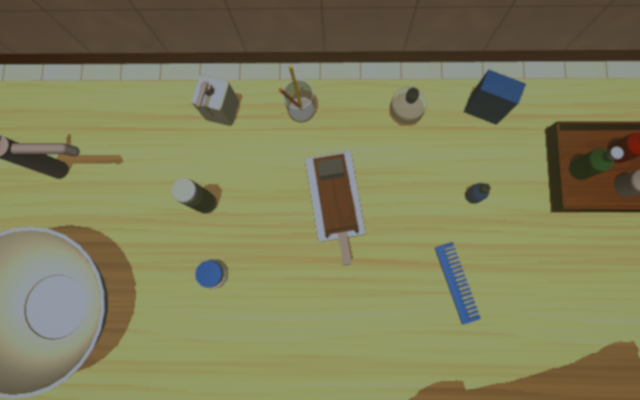

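The scene view shows the comb at about (198,198), with the dock's tongue at (306,178) pointing at the robot. In the top view the comb is at (457,283), the dock at (337,195) and the tongue tip at (347,262). The roll-on is at (477,193).

```bash
cat > h.py <<'E'
import numpy as np,cv2
from scipy.spatial.transform import Rotation as R
def K(m,h=400): return (h/2)/np.tan(np.radians(m["vertical_fov"])/2)
def pose(m,s=None):
    if "mount" in m:
        T=np.eye(4);T[:3,:3]=R.from_quat(s["tool_rot"]).as_matrix();T[:3,3]=s["eef_pos"];T=T@m["mount"]
        return T[:3,:3],T[:3,3]
    return R.from_quat(m["attitude"]).as_matrix(),np.array(m["position"])
def rays(uv,m,s=None):
    uv=np.asarray(uv,float).reshape(-1,2);f=K(m);A,p=pose(m,s)
    d=np.c_[(uv[:,0]-m["cx"])/f,-(uv[:,1]-m["cy"])/f,-np.ones(len(uv))]
    return p,d@A.T
def onplane(uv,z,m,s=None):
    p,d=rays(uv,m,s);return p+d*((z-p[2])/d[:,2])[:,None]
def cloud(dep,m,s=None):
    v,u=np.mgrid[:400,:640];p,d=rays(np.c_[u.ravel(),v.ravel()],m,s)
    return (p+d*dep.reshape(-1,1)).reshape(400,640,3)
E
python3 - <<'E'
import pickle;from h import *
D=pickle.load(open("d1.pkl","rb"))
for n in("top","scene"):
    p,d,m=D[n];C=cloud(d,m);hsv=cv2.cvtColor(p,cv2.COLOR_BGR2HSV)
    v=(d>0);z=C[...,2]
    print(n,"counter z",np.median(z[250:330,200:400]) )
    roi=(C[...,0]>.3)&(C[...,0]<.65)&(C[...,1]<-.15)&(C[...,1]>-.4) if 1 else 0
    mk=cv2.inRange(hsv,(100,110,60),(130,255,255))
    cnt,_=cv2.findContours(mk,0,2)
    for c in cnt:
        if cv2.contourArea(c)<100:continue
        r=cv2.minAreaRect(c);b=onplane(cv2.boxPoints(r),.009,m)
        print("blue",np.round(r[0]),np.round(b[:,:2],4).tolist(),np.round(b.mean(0),4))
    # dock heights
    x,y=C[...,0],C[...,1]
    reg=v&(x>.3)&(x<.85)&(abs(y+.03)<.12)
    up=reg&(z>.04)
    print("up",up.sum(),[ (round(a.min(),3),round(a.max(),3)) for a in (x[up],y[up],z[up])])
    np.save(f"c_{n}.npy",C)
    for lo,hi in((.01,.026),(.04,.07),(.07,.092),(.092,.11),(.11,.14)):
        q=reg&(z>lo)&(z<hi)
        if q.sum()>10:
            r=cv2.minAreaRect(C[q][:,:2].astype(np.float32));print(lo,q.sum(),r)
    q=reg&(z>.045)&(hsv[...,2]>0)
    P=C[q]
E
```

```text
top counter z 0.0006237968817737194
blue [208. 274.] [[0.4744, 0.3263], [0.5155, 0.2868], [0.4771, 0.246], [0.4365, 0.2854]] [0.4759 0.2861 0.009 ]
blue [457. 283.] [[0.5349, -0.229], [0.5491, -0.2673], [0.3817, -0.3225], [0.3681, -0.2852]] [ 0.4584 -0.276   0.009 ]
blue [502.  86.] [[0.9162, -0.3495], [0.9658, -0.3698], [0.9291, -0.4557], [0.8801, -0.4349]] [ 0.9228 -0.4024  0.009 ]
up 3142 [(np.float64(0.494), np.float64(0.85)), (np.float64(-0.15), np.float64(0.09)), (np.float64(0.04), np.float64(0.107))]
0.01 1413 ((0.7052313685417175, 0.008679956197738647), (0.3005046844482422, 0.11129286885261536), 10.158401489257812)
0.04 453 ((0.7327635288238525, -0.06250716745853424), (0.28869524598121643, 0.23287416994571686), 16.529155731201172)
0.07 1804 ((0.6826279759407043, 0.009637393057346344), (0.34245386719703674, 0.08011681586503983), 14.106510162353516)
0.092 885 ((0.6728523969650269, 0.009828619658946991), (0.3642001748085022, 0.07382696121931076), 14.105703353881836)
scene counter z -0.0011122413955655386
blue [118. 324.] [[0.7966, -0.4621], [0.7326, -0.4614], [0.7799, -0.3508], 
[... 287 characters left out ...]
[425. 170.] [[0.4103, 0.2739], [0.418, 0.331], [0.4753, 0.3104], [0.4678, 0.2554]] [0.4428 0.2927 0.009 ]
up 3692 [(np.float64(0.496), np.float64(0.85)), (np.float64(-0.149), np.float64(0.09)), (np.float64(0.04), np.float64(0.104))]
0.01 1588 ((0.7065984010696411, 0.0068048834800720215), (0.29919204115867615, 0.11236850172281265), 10.798633575439453)
0.04 1014 ((0.7118162512779236, -0.02975478023290634), (0.2393449991941452, 0.27592870593070984), 89.97726440429688)
0.07 2059 ((0.6794818043708801, 0.00524488091468811), (0.357733815908432, 0.07990337163209915), 14.959670066833496)
0.092 619 ((0.6743811964988708, 0.00895429402589798), (0.3654709756374359, 0.074311263859272), 14.422126770019531)
```

```bash
python3 - <<'E'
import pickle;from h import *
D=pickle.load(open("d1.pkl","rb"))
for n,seed in(("top",(340,205)),("scene",(320,215))):
    p,d,m=D[n];C=cloud(d,m);z=C[...,2]
    def comp(mask):
        k,l,st,_=cv2.connectedComponentsWithStats(mask.astype(np.uint8));return l==l[seed[1],seed[0]]
    q=comp((z>.045)&(C[...,0]<.82)&(d>0));P=C[q]
    print(n,len(P),P.min(0),P.max(0))
    # top-plane of case: robust fit, slope 15deg
    w=P[(P[:,0]>.54)];
    for _ in range(15):
        c=w.mean(0);nrm=np.linalg.svd(w-c)[2][2];nrm*=np.sign(nrm[2]);r=(P-c)@nrm;w=P[abs(r)<.003]
    print("plane n",nrm,"yaw from n",np.degrees(np.arctan2(nrm[1],nrm[0])),"tilt",np.degrees(np.arccos(nrm[2])),len(w),c)
    r=cv2.minAreaRect(w[:,:2].astype(np.float32));print("top face rect",r)
    r=cv2.minAreaRect(P[:,:2].astype(np.float32));print("all rect",r,cv2.boxPoints(r).round(3).tolist())
    T=P[(P[:,0]<.56)];r=(T-c)@nrm;T=T[r<-.012]
    if len(T)>5: print("tongue",len(T),T.mean(0),T[T[:,0].argmin()],np.polyfit(T[:,0],T[:,1],1))
    f=(z>.01)&(z<.028)&(C[...,0]<.85)&(C[...,0]>.55)&(abs(C[...,1]-.0)<.09)
    r=cv2.minAreaRect(C[f][:,:2].astype(np.float32));print("foot",r,f.sum())
E
```

```text
top 2880 [ 0.49405341 -0.05205158  0.05183835] [0.74598919 0.04733444 0.10735113]
plane n [0.25609749 0.04204418 0.96573618] yaw from n 9.323225845041303 tilt 15.041926214056156 1908 [ 0.63539063 -0.00373711  0.08381401]
top face rect ((0.6511772871017456, -0.0011574327945709229), (0.18160030245780945, 0.07200855016708374), 9.6561279296875)
all rect ((0.6177445650100708, -0.006871804594993591), (0.24943514168262482, 0.072059765458107), 9.6561279296875) [[0.48899999260902405, 0.00800000037997961], [0.5009999871253967, -0.06300000101327896], [0.746999979019165, -0.020999999716877937], [0.7350000143051147, 0.05000000074505806]]
tongue 273 [ 0.52740722 -0.02107508  0.09123627] [ 0.49405341 -0.02185195  0.09606779] [ 0.23216057 -0.14351824]
foot ((0.705180287361145, 0.008903555572032928), (0.30066490173339844, 0.1119307354092598), 10.382060050964355) 1419
scene 3279 [ 0.49569264 -0.0535551   0.04513134] [0.74722882 0.04765292 0.10410725]
plane n [0.25413209 0.04654184 0.96604903] yaw from n 10.37816035479586 tilt 14.972700735873321 2185 [ 0.64869045 -0.00523369  0.07831458]
top face rect ((0.6540735960006714, -0.0022178441286087036), (0.18001560866832733, 0.07369327545166016), 9.581095695495605)
all rect ((0.6193339824676514, -0.008216582238674164), (0.25053301453590393, 0.07371911406517029), 9.664702415466309) [[0.49000000953674316, 0.007000000216066837], [0.5019999742507935, -0.06599999964237213], [0.7490000128746033, -0.024000000208616257], [0.7369999885559082, 0.04899999871850014]]
tongue 170 [ 0.52269091 -0.02537909  0.09041527] [ 0.49569264 -0.02834964  0.09567241] [ 0.15463517 -0.10620549]
foot ((0.7065984010696411, 0.0068048834800720215), (0.29919204115867615, 0.11236850172281265), 10.798633575439453) 1610
```

Request:
step_arm(motion=[{"tx":0.022,"ty":0.027,"tz":-0.005},{"tx":0.022,"ty":0.027,"tz":-0.005},{"tx":0.022,"ty":0.027,"tz":-0.005},{"tx":0.022,"ty":0.027,"tz":-0.005},{"tx":0.022,"ty":0.027,"tz":-0.005},{"tx":0.022,"ty":0.027,"tz":-0.005},{"tx":0.022,"ty":0.027,"tz":-0.005},{"tx":0.022,"ty":0.027,"tz":-0.005},{"tx":0.022,"ty":0.027,"tz":-0.005},{"tx":0.022,"ty":0.027,"tz":-0.005,"jaw":0.2}])

```text
validation failed for argument at $.mo...
```

```bash
cat > comb.py <<'E'
from station import bot
from h import *
import sys
s=bot.sense();p,d=bot.camera("wrist");m=bot.camera_model("wrist");cv2.imwrite(sys.argv[1],p)
zc=float(sys.argv[2])
hsv=cv2.cvtColor(p,cv2.COLOR_BGR2HSV);mk=cv2.inRange(hsv,(100,110,50),(130,255,255))
mk=cv2.morphologyEx(mk,cv2.MORPH_CLOSE,np.ones((9,9)))
c=max(cv2.findContours(mk,0,2)[0],key=cv2.contourArea)
w=onplane(c.reshape(-1,2),zc,m,s)[:,:2].astype(np.float32)
r=cv2.minAreaRect(w);print("px",cv2.boundingRect(c),"rect",r,"box",cv2.boxPoints(r).round(4).tolist())
b=cv2.boxPoints(r);e=max((b[1]-b[0],b[2]-b[1]),key=np.linalg.norm);e*=np.sign(e[0]);print("yaw",np.degrees(np.arctan2(e[1],e[0])))
tx=R.from_quat(s["tool_rot"]).as_matrix();print("tcp",s["eef_pos"],"toolx yaw",np.degrees(np.arctan2(tx[1,0],tx[0,0])),"z",tx[:,2].round(4),s["force"],s["opening"],s["clock"])
E
python3 comb.py pics/w1.png .009
```

```text
Traceback (most recent call last):
  File "comb.py", line 8, in <module>
    c=max(cv2.findContours(mk,0,2)[0],key=cv2.contourArea)
ValueError: max() iterable argument is empty
```

Request:
step_arm(motion=[{"tx":0.022,"ty":0.027,"tz":-0.005,"ax":0,"ay":0,"az":0,"jaw":0.2},{"tx":0.022,"ty":0.027,"tz":-0.005,"ax":0,"ay":0,"az":0,"jaw":0.2},{"tx":0.022,"ty":0.027,"tz":-0.005,"ax":0,"ay":0,"az":0,"jaw":0.2},{"tx":0.022,"ty":0.027,"tz":-0.005,"ax":0,"ay":0,"az":0,"jaw":0.2},{"tx":0.022,"ty":0.027,"tz":-0.005,"ax":0,"ay":0,"az":0,"jaw":0.2},{"tx":0.022,"ty":0.027,"tz":-0.005,"ax":0,"ay":0,"az":0,"jaw":0.2},{"tx":0.022,"ty":0.027,"tz":-0.005,"ax":0,"ay":0,"az":0,"jaw":0.2},{"tx":0.022,"ty":0.027,"tz":-0.005,"ax":0,"ay":0,"az":0,"jaw":0.2},{"tx":0.022,"ty":0.027,"tz":-0.005,"ax":0,"ay":0,"az":0,"jaw":0.2},{"tx":0.022,"ty":0.027,"tz":-0.005,"ax":0,"ay":0,"az":0,"jaw":0.2}])

```text
clock: 0.98
eef_pos: [0.4053, -0.3256, 0.181]
tool_rot: [0.805, -0.594, -0.0, 0.0]
force: [0.3, -0.3, 0.1]
opening: 0.0684
```

Request:
step_arm(motion=[{"tx":0.02,"ty":0.021,"tz":-0.015,"ax":0,"ay":0,"az":0.01,"jaw":0.2},{"tx":0.018,"ty":0.021,"tz":-0.015,"ax":0,"ay":0,"az":0.01,"jaw":0.2},{"tx":0,"ty":0,"tz":0,"ax":0,"ay":0,"az":0,"jaw":0.2}])

```text
clock: 1.23
eef_pos: [0.4449, -0.2798, 0.1489]
tool_rot: [0.813, -0.583, -0.002, -0.001]
force: [0.1, 0.1, -0.6]
opening: 0.0682
```

```bash
python3 comb.py pics/w1.png .009
```

```text
px (304, 79, 45, 177) rect ((0.4614748954772949, -0.2778805196285248), (0.17567874491214752, 0.04108617454767227), 18.192955017089844) box [[0.3716000020503998, -0.2858000099658966], [0.38440001010894775, -0.3248000144958496], [0.5512999892234802, -0.27000001072883606], [0.5385000109672546, -0.23090000450611115]]
yaw 18.192963
tcp [ 0.44486736 -0.27983274  0.1489057 ] toolx yaw -71.27702445753317 z [-0.0015  0.0033 -1.    ] [ 0.11575334  0.1310138  -0.62707046] 0.06821977145937012 1.2333
```

View pics/w1.png

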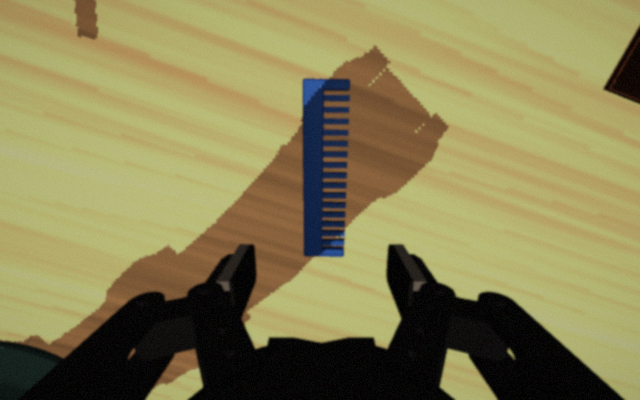

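The wrist view shows the comb at columns 304–349 and rows 79–256, lined up with the fingers. I'll go down over it 25 mm behind its middle.

Request:
step_arm(motion=[{"tx":-0.004,"ty":-0.003,"tz":-0.03,"ax":0,"ay":0,"az":-0.009,"jaw":0.37},{"tx":-0.003,"ty":-0.003,"tz":-0.03,"ax":0,"ay":0,"az":0,"jaw":0.37},{"tx":0,"ty":0,"tz":-0.03,"ax":0,"ay":0,"az":0,"jaw":0.37},{"tx":0,"ty":0,"tz":-0.025,"ax":0,"ay":0,"az":0,"jaw":0.37},{"tx":0,"ty":0,"tz":-0.015,"ax":0,"ay":0,"az":0,"jaw":0.37},{"tx":0,"ty":0,"tz":-0.007,"ax":0,"ay":0,"az":0,"jaw":0.37},{"tx":0,"ty":0,"tz":-0.003,"ax":0,"ay":0,"az":0,"jaw":0.37},{"tx":0,"ty":0,"tz":0,"ax":0,"ay":0,"az":0,"jaw":0.37}])

```text
clock: 1.95
eef_pos: [0.4355, -0.2916, 0.0115]
tool_rot: [0.808, -0.589, -0.0, 0.0]
force: [0.9, 0.2, 0.4]
opening: 0.0541
```

```bash
python3 - <<'E'
from station import bot
from h import *
s=bot.sense();p,d=bot.camera("wrist");m=bot.camera_model("wrist")
C=cloud(d,m,s);T=R.from_quat(s["tool_rot"]).as_matrix();L=(C-s["eef_pos"])@T
hsv=cv2.cvtColor(p,cv2.COLOR_BGR2HSV)
q=(d>0)&(abs(L[...,0])>.02)&(abs(L[...,0])<.045)&(abs(L[...,1])<.014)&(p.max(2)<60)
for sg in(-1,1):
    k=q&(L[...,0]*sg>0);print(sg,k.sum(),np.percentile(L[k],[2,50,98,100],axis=0).round(4).tolist())
print(s["eef_pos"],s["force"],s["opening"])
cv2.imwrite("pics/w2.png",p)
E
```

```text
-1 3640 [[-0.0446, -0.0137, -0.0905], [-0.0311, -0.0088, -0.0494], [-0.0253, 0.0063, -0.0089], [-0.0238, 0.0093, -0.0038]]
1 3547 [[0.0256, -0.0137, -0.0905], [0.0315, -0.0093, -0.0491], [0.0445, 0.005, -0.0098], [0.045, 0.0082, -0.005]]
[ 0.43545368 -0.29157046  0.01145244] [0.8533785  0.20053665 0.37500381] 0.05412224679577053
```

View pics/w2.png

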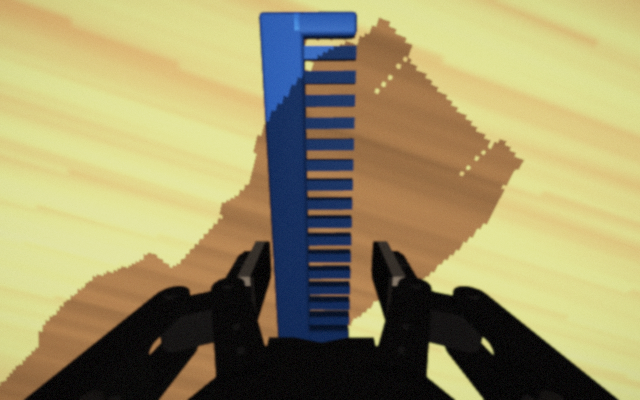

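The comb lies between the fingers, at columns 262–355. The gap spans about 270–372, so the tool needs to shift about 5 mm towards +y before going lower.

Request:
step_arm(motion=[{"tx":0.001,"ty":0.005,"tz":0,"ax":0,"ay":0,"az":0,"jaw":0.37},{"tx":0,"ty":0,"tz":-0.006,"ax":0,"ay":0,"az":0,"jaw":0.37},{"tx":0,"ty":0,"tz":-0.003,"ax":0,"ay":0,"az":0,"jaw":0.37},{"tx":0,"ty":0,"tz":0,"ax":0,"ay":0,"az":0,"jaw":0.37}])

```text
clock: 2.33
eef_pos: [0.4364, -0.2859, 0.0019]
tool_rot: [0.808, -0.589, -0.0, 0.0]
force: [0.6, 0.3, 0.3]
opening: 0.0539
```

Request:
step_arm(motion=[{"tx":0,"ty":0,"tz":-0.002,"ax":0,"ay":0,"az":0,"jaw":0.37},{"tx":0,"ty":0,"tz":0,"ax":0,"ay":0,"az":0,"jaw":0.37}])

```text
clock: 2.5
eef_pos: [0.4365, -0.2861, 0.0]
tool_rot: [0.808, -0.589, -0.0, 0.0]
force: [0.8, -0.0, -1.1]
opening: 0.0539
```

Request:
step_arm(motion=[{"tx":0,"ty":0,"tz":-0.002,"ax":0,"ay":0,"az":0,"jaw":0.37},{"tx":0,"ty":0,"tz":0,"ax":0,"ay":0,"az":0,"jaw":0.37}])

```text
clock: 2.67
eef_pos: [0.4365, -0.2861, -0.002]
tool_rot: [0.808, -0.589, -0.0, 0.0]
force: [-1.3, -0.1, -0.6]
opening: 0.0537
```

Request:
step_arm(motion=[{"tx":0,"ty":0,"tz":0,"ax":0,"ay":0,"az":0,"jaw":0.8},{"tx":0,"ty":0,"tz":0,"ax":0,"ay":0,"az":0,"jaw":0.8},{"tx":0,"ty":0,"tz":0,"ax":0,"ay":0,"az":0,"jaw":0.8},{"tx":0,"ty":0,"tz":0,"ax":0,"ay":0,"az":0,"jaw":0.8},{"tx":0,"ty":0,"tz":0,"ax":0,"ay":0,"az":0,"jaw":0.8}])

```text
clock: 3.08
eef_pos: [0.4366, -0.2862, -0.0014]
tool_rot: [0.808, -0.589, -0.0, 0.0]
force: [-2.2, 0.2, 7.6]
opening: 0.0422
```

Request:
step_arm(motion=[{"tx":0,"ty":0,"tz":0.02,"ax":0,"ay":0,"az":0,"jaw":0.8},{"tx":0,"ty":0,"tz":0.03,"ax":0,"ay":0,"az":0,"jaw":0.8},{"tx":-0.002,"ty":0.025,"tz":0.025,"ax":0,"ay":0,"az":-0.03,"jaw":0.8},{"tx":-0.002,"ty":0.025,"tz":0.025,"ax":0,"ay":0,"az":-0.03,"jaw":0.8},{"tx":-0.002,"ty":0.025,"tz":0.025,"ax":0,"ay":0,"az":-0.03,"jaw":0.8},{"tx":-0.002,"ty":0.025,"tz":0.025,"ax":0,"ay":0,"az":-0.03,"jaw":0.8},{"tx":-0.002,"ty":0.025,"tz":0.02,"ax":0,"ay":0,"az":-0.03,"jaw":0.8},{"tx":-0.002,"ty":0.025,"tz":0,"ax":0,"ay":0,"az":0,"jaw":0.8},{"tx":-0.002,"ty":0.025,"tz":0,"ax":0,"ay":0,"az":0,"jaw":0.8},{"tx":-0.002,"ty":0.025,"tz":0,"ax":0,"ay":0,"az":0,"jaw":0.8}])

```text
clock: 3.92
eef_pos: [0.4204, -0.085, 0.1688]
tool_rot: [0.762, -0.648, 0.001, -0.0]
force: [0.2, -0.5, -1.9]
opening: 0.0426
```

Request:
step_arm(motion=[{"tx":0,"ty":0.015,"tz":0,"ax":-0.0146,"ay":0.086,"az":0,"jaw":0.8},{"tx":0,"ty":0.015,"tz":0,"ax":-0.0146,"ay":0.086,"az":0,"jaw":0.8},{"tx":0,"ty":0.015,"tz":0,"ax":-0.0147,"ay":0.086,"az":0,"jaw":0.8},{"tx":0,"ty":0,"tz":0,"ax":0,"ay":0,"az":0,"jaw":0.8},{"tx":0,"ty":0,"tz":0,"ax":0,"ay":0,"az":0,"jaw":0.8}])

```text
clock: 4.33
eef_pos: [0.4209, -0.0402, 0.1678]
tool_rot: [0.756, -0.642, -0.084, 0.1]
force: [-1.4, -1.5, -1.4]
opening: 0.0422
```

```bash
python3 - <<'E'
from station import bot
from h import *
import pickle
s=bot.sense();p,d=bot.camera("wrist");m=bot.camera_model("wrist");cv2.imwrite("pics/w3.png",p)
pickle.dump((s,p,d,m),open("w3.pkl","wb"))
print(s["eef_pos"],s["opening"],s["force"]);T=R.from_quat(s["tool_rot"]).as_matrix();print(T.round(4))
E
```

```text
[ 0.42093154 -0.04018538  0.167755  ] 0.04223835891301574 [-1.44496989 -1.45650692 -1.43525315]
[[ 0.1623 -0.953  -0.2559]
 [-0.9867 -0.1565 -0.0432]
 [ 0.0011  0.2595 -0.9657]]
```

View pics/w3.png

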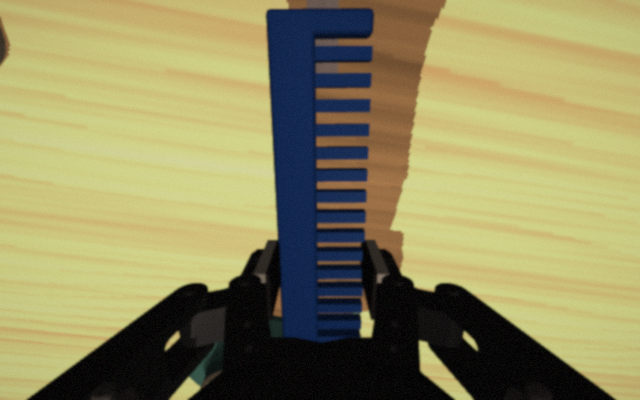

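The comb sits straight in the fingers, with its front edge at row 10 and its sides at columns 267 and 375. I'll work out its pose in the tool frame.

```bash
python3 - <<'E'
from h import *
import pickle
s,p,d,m=pickle.load(open("w3.pkl","rb"))
hsv=cv2.cvtColor(p,cv2.COLOR_BGR2HSV);mk=cv2.inRange(hsv,(100,110,50),(130,255,255))
mk=cv2.morphologyEx(mk,cv2.MORPH_CLOSE,np.ones((25,25)))
P,dd=rays(np.array([(u,v) for v in range(12,225,4) for u in (lambda x:(x.min(),x.max()+1))(np.where(mk[v])[0])]),m,s)
T=R.from_quat(s["tool_rot"]).as_matrix();C=cloud(d,m,s);L=(C-s["eef_pos"])@T
q=(mk>0)&(d>0);q[225:]=0
Lq=L[q];zt=np.median(Lq[:,2]);print("top face tool z",zt, "fit vs y",np.polyfit(Lq[:,1],Lq[:,2],1))
o=(P-s["eef_pos"])@T;r=dd@T;pt=o+r*((-.0104-o[2])/r[:,2])[:,None]
for k in(0,1): print("edge",np.polyfit(pt[k::2,1],pt[k::2,0],1))
ys=np.where(mk[:,320-10:320+30].any(1))[0].min();P,dd=rays([[320,ys]],m,s);r=dd@T;pt=o+r*((-.0104-o[2])/r[:,2])[:,None];print("front",ys,pt)
E
```

```text
top face tool z -0.008221616600564073 fit vs y [0.13995521 0.03409865]
edge [ 0.00732451 -0.02031852]
edge [0.00537183 0.02112825]
front 0 [[-0.00032032 -0.11744606 -0.0104    ]]
```

```bash
python3 - <<'E'
from h import *
import pickle
s,p,d,m=pickle.load(open("w3.pkl","rb"))
T=R.from_quat(s["tool_rot"]).as_matrix();L=(cloud(d,m,s)-s["eef_pos"])@T
for v in range(14,230,20): print(v,np.median(L[v:v+4,285:305],axis=(0,1)).round(4), d[v,295].round(4))
E
```

```text
14 [-0.0106 -0.1125 -0.0091] 0.1159
34 [-0.0107 -0.1053 -0.0094] 0.117
54 [-0.0109 -0.0979 -0.009 ] 0.1201
74 [-0.0111 -0.0902 -0.0091] 0.1218
94 [-0.0114 -0.0821 -0.0092] 0.124
114 [-0.0115 -0.074  -0.0093] 0.127
134 [-0.0118 -0.0654 -0.0093] 0.1294
154 [-0.012  -0.0564 -0.0091] 0.1327
174 [-0.0122 -0.0471 -0.0093] 0.1346
194 [-0.0126 -0.0375 -0.0091] 0.1375
214 [-0.0128 -0.0273 -0.0092] 0.1397
```

Request:
step_arm(motion=[{"tx":0.006,"ty":0.001,"tz":-0.02,"ax":0,"ay":0,"az":0,"jaw":0.8},{"tx":0.006,"ty":0,"tz":-0.019,"ax":0,"ay":0,"az":0,"jaw":0.8},{"tx":0,"ty":0,"tz":0,"ax":0,"ay":0,"az":0,"jaw":0.8},{"tx":0,"ty":0,"tz":0,"ax":0,"ay":0,"az":0,"jaw":0.8}])

```text
clock: 4.72
eef_pos: [0.4318, -0.0407, 0.1293]
tool_rot: [0.755, -0.643, -0.084, 0.1]
force: [-0.0, 0.3, -0.6]
opening: 0.0421
```

```bash
python3 - <<'E'
from station import bot
from h import *
s=bot.sense();print(s["eef_pos"],s["force"])
p1,d1=bot.camera("top");p2,d2=bot.camera("scene")
a=cv2.resize(p1[130:280,260:440],None,fx=3,fy=3,interpolation=2);b=cv2.resize(p2[130:310,230:400],None,fx=2.5,fy=2.5,interpolation=2)[:450]
cv2.imwrite("pics/s2.png",cv2.resize(np.hstack([a,b]),None,fx=.8,fy=.8))
# comb and case centre lines in slot frame guess
M=np.array([.567,-.0163,.08]);y=np.radians(9.65);c,sn=np.cos(np.radians(15)),np.sin(np.radians(15))
ex=np.array([c*np.cos(y),c*np.sin(y),-sn]);ey=np.array([-np.sin(y),np.cos(y),0]);S=np.c_[ex,ey,np.cross(ex,ey)]
for n,p,d in(("top",p1,d1),("scene",p2,d2)):
    m=bot.camera_model(n);L=(cloud(d,m)-M)@S;hsv=cv2.cvtColor(p,cv2.COLOR_BGR2HSV);bl=cv2.inRange(hsv,(100,110,40),(130,255,255))>0
    near=(abs(L[...,1])<.05)&(d>0)
    q=near&bl&(L[...,0]<.0)&(L[...,0]>-.2)&(L[...,2]>-.01)&(L[...,2]<.04)
    for k,qq in(("comb",q),("case",near&(L[...,2]>.015)&(L[...,2]<.025)&(L[...,0]>.01)&(L[...,0]<.11)),("lip",near&(L[...,0]>-.015)&(L[...,0]<0)&~bl&(L[...,2]>.015)),("tongue",near&~bl&(L[...,0]>-.1)&(L[...,0]<-.02)&(abs(L[...,2])<.006)&(abs(L[...,1])<.02))):
        P=L[qq]
        if len(P)<4: print(n,k,len(P));continue
        print(n,k,len(P),"min",np.percentile(P,1,axis=0).round(4),"max",np.percentile(P,99,axis=0).round(4),"med",np.median(P,axis=0).round(4))
E
```

```text
[ 0.43182477 -0.04074126  0.12930186] [-0.03865212  0.34632364 -0.5953576 ]
top comb 0
top case 994 min [ 0.0369 -0.0345  0.0176] max [0.109  0.036  0.0246] med [0.0722 0.0006 0.0215]
top lip 0
top tongue 0
scene comb 814 min [-0.1812 -0.0212  0.0127] max [-0.0303  0.0175  0.024 ] med [-0.1032 -0.0002  0.0204]
scene case 1456 min [ 0.011  -0.0368  0.0161] max [0.1083 0.0343 0.0229] med [ 0.0615 -0.0021  0.0197]
scene lip 106 min [-0.0069 -0.0369  0.0168] max [-0.0003  0.0336  0.0241] med [-0.0031 -0.0014  0.0206]
scene tongue 62 min [-0.0395 -0.0103 -0.0047] max [-0.0206  0.0079  0.0011] med [-0.0301 -0.0021 -0.0013]
```

View pics/s2.png

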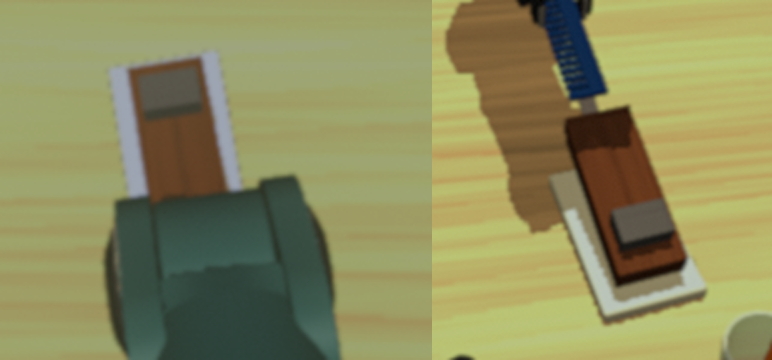

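In the scene half of the view the comb, top right at (580,60), lies in line with the tongue at (588,103). The numbers put it about 1 mm to the -y side, 31 mm short of the mouth and 12.7 mm above the floor. I'll correct that and then move in along the slot.

Request:
step_arm(motion=[{"tx":-0.0014,"ty":0.0007,"tz":-0.005,"ax":0,"ay":0,"az":0,"jaw":0.8},{"tx":-0.0014,"ty":0,"tz":-0.0053,"ax":0,"ay":0,"az":0,"jaw":0.8},{"tx":0.0076,"ty":0.0013,"tz":-0.0021,"ax":0,"ay":0,"az":0,"jaw":0.8},{"tx":0.0076,"ty":0.0013,"tz":-0.0021,"ax":0,"ay":0,"az":0,"jaw":0.8},{"tx":0.0076,"ty":0.0013,"tz":-0.0021,"ax":0,"ay":0,"az":0,"jaw":0.8},{"tx":0.0038,"ty":0.0007,"tz":-0.001,"ax":0,"ay":0,"az":0,"jaw":0.8},{"tx":0,"ty":0,"tz":0,"ax":0,"ay":0,"az":0,"jaw":0.8}])

```text
clock: 5.4
eef_pos: [0.4574, -0.0344, 0.1113]
tool_rot: [0.755, -0.642, -0.084, 0.1]
force: [-0.6, 0.3, -0.5]
opening: 0.0421
```

```bash
cat > st.py <<'E'
from station import bot
from h import *
s=bot.sense();M=np.array([.567,-.0163,.08]);y=np.radians(9.65);c,sn=np.cos(np.radians(15)),np.sin(np.radians(15))
ex=np.array([c*np.cos(y),c*np.sin(y),-sn]);ey=np.array([-np.sin(y),np.cos(y),0]);S=np.c_[ex,ey,np.cross(ex,ey)]
print("tcp in slot mm",((s["eef_pos"]-M)@S*1e3).round(1),"force slot",(s["force"]@S).round(1),"op",s["opening"],"t",s["clock"]);print((S.T@R.from_quat(s["tool_rot"]).as_matrix()).round(4))
E
python3 st.py
```

```text
tcp in slot mm [-115.5    0.5    1.5] force slot [-0.4  0.4 -0.6] op 0.04213686159750974 t 5.4
[[-7.2e-03 -1.0e+00  1.0e-04]
 [-1.0e+00  7.2e-03  3.0e-04]
 [-3.0e-04 -1.0e-04 -1.0e+00]]
```

Request:
step_arm(motion=[{"tx":0.0038,"ty":0.0006,"tz":-0.001,"ax":0,"ay":0,"az":0,"jaw":0.8},{"tx":0.0038,"ty":0.0006,"tz":-0.001,"ax":0,"ay":0,"az":0,"jaw":0.8},{"tx":0.0038,"ty":0.0006,"tz":-0.001,"ax":0,"ay":0,"az":0,"jaw":0.8},{"tx":0,"ty":0,"tz":0,"ax":0,"ay":0,"az":0,"jaw":0.8}])

```text
clock: 5.73
eef_pos: [0.4684, -0.0329, 0.1085]
tool_rot: [0.755, -0.642, -0.084, 0.1]
force: [0.6, 0.7, -1.2]
opening: 0.0419
```

```bash
python3 st.py
```

```text
tcp in slot mm [-103.9    0.2    1.7] force slot [ 1.   0.6 -1. ] op 0.041919614233399974 t 5.7333
[[-7.5e-03 -1.0e+00  4.0e-04]
 [-1.0e+00  7.5e-03  1.0e-04]
 [-1.0e-04 -4.0e-04 -1.0e+00]]
```

No contact, and the front end is about 10 mm inside. Continuing.

Request:
step_arm(motion=[{"tx":0.0057,"ty":0.001,"tz":-0.0016,"ax":0,"ay":0,"az":0,"jaw":0.8},{"tx":0.0057,"ty":0.001,"tz":-0.0016,"ax":0,"ay":0,"az":0,"jaw":0.8},{"tx":0.0057,"ty":0.001,"tz":-0.0016,"ax":0,"ay":0,"az":0,"jaw":0.8},{"tx":0.0057,"ty":0.001,"tz":-0.0016,"ax":0,"ay":0,"az":0,"jaw":0.8},{"tx":0,"ty":0,"tz":0,"ax":0,"ay":0,"az":0,"jaw":0.8}])

```text
clock: 6.15
eef_pos: [0.4916, -0.0287, 0.1019]
tool_rot: [0.755, -0.642, -0.084, 0.1]
force: [0.4, -0.3, 0.0]
opening: 0.0424
```

Request:
step_arm(motion=[{"tx":0.0057,"ty":0.001,"tz":-0.0016,"ax":0,"ay":0,"az":0,"jaw":0.8},{"tx":0.0057,"ty":0.001,"tz":-0.0016,"ax":0,"ay":0,"az":0,"jaw":0.8},{"tx":0.0057,"ty":0.001,"tz":-0.0016,"ax":0,"ay":0,"az":0,"jaw":0.8},{"tx":0.0057,"ty":0.001,"tz":-0.0016,"ax":0,"ay":0,"az":0,"jaw":0.8},{"tx":0,"ty":0,"tz":0,"ax":0,"ay":0,"az":0,"jaw":0.8}])

```text
clock: 6.57
eef_pos: [0.5143, -0.0247, 0.0955]
tool_rot: [0.755, -0.642, -0.084, 0.1]
force: [0.1, 0.8, -0.7]
opening: 0.0421
```

```bash
python3 st.py
```

```text
tcp in slot mm [-55.5   0.5   1.1] force slot [ 0.4  0.8 -0.6] op 0.042099226515376634 t 6.5667
[[-7.4e-03 -1.0e+00  3.0e-04]
 [-1.0e+00  7.4e-03  3.0e-04]
 [-3.0e-04 -3.0e-04 -1.0e+00]]
```

Request:
step_arm(motion=[{"tx":0.0057,"ty":0.001,"tz":-0.0016,"ax":0,"ay":0,"az":0,"jaw":0.8},{"tx":-0.0003,"ty":-0.0003,"tz":-0.001,"ax":0,"ay":0,"az":0,"jaw":0.8},{"tx":0,"ty":0,"tz":0,"ax":0,"ay":0,"az":0,"jaw":0.8}])

```text
clock: 6.82
eef_pos: [0.5187, -0.0243, 0.093]
tool_rot: [0.755, -0.642, -0.084, 0.1]
force: [0.4, 1.1, -0.5]
opening: 0.0419
```

Request:
step_arm(motion=[{"tx":-0.0003,"ty":0,"tz":-0.0008,"ax":0,"ay":0,"az":0,"jaw":0.8},{"tx":0,"ty":0,"tz":0,"ax":0,"ay":0,"az":0,"jaw":0.8}])

```text
clock: 6.98
eef_pos: [0.5182, -0.0244, 0.0924]
tool_rot: [0.755, -0.643, -0.084, 0.1]
force: [-0.1, 0.5, -0.8]
opening: 0.0423
```

Request:
step_arm(motion=[{"tx":0,"ty":0,"tz":0,"ax":0,"ay":0,"az":0,"jaw":0.3},{"tx":0,"ty":0,"tz":0,"ax":0,"ay":0,"az":0,"jaw":0.2},{"tx":0,"ty":0,"tz":0,"ax":0,"ay":0,"az":0,"jaw":0.2},{"tx":0,"ty":0,"tz":0,"ax":0,"ay":0,"az":0,"jaw":0.2}])

```text
clock: 7.32
eef_pos: [0.5185, -0.0243, 0.0926]
tool_rot: [0.755, -0.643, -0.084, 0.1]
force: [-0.1, 0.8, -0.5]
opening: 0.0684
```

```bash
python3 st.py; python3 - <<'E'
from station import bot
import cv2
p,d=bot.camera("scene");cv2.imwrite("pics/s3.png",cv2.resize(p[110:310,200:420],None,fx=3,fy=3,interpolation=2))
E
```

```text
tcp in slot mm [-50.7   0.2  -0.6] force slot [ 0.1  0.8 -0.5] op 0.06843825260580534 t 7.3167
[[-7.7e-03 -1.0e+00  2.0e-04]
 [-1.0e+00  7.7e-03 -1.0e-04]
 [ 0.0e+00 -2.0e-04 -1.0e+00]]
```

View pics/s3.png

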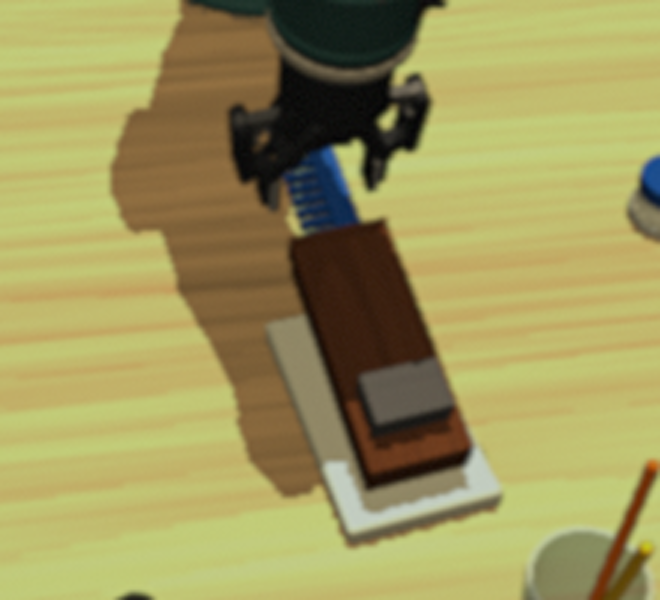

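The scene view shows the comb lying free on the tongue at (320,190), its front in the slot mouth near (340,230), with the fingers open. Next I'll lift, shut the jaws and go behind its outer end.

Request:
step_arm(motion=[{"tx":0.0025,"ty":0.0004,"tz":0.01,"ax":0,"ay":0,"az":0,"jaw":0.2},{"tx":0.004,"ty":0.0007,"tz":0.015,"ax":0,"ay":0,"az":0,"jaw":0.2},{"tx":0.006,"ty":0.001,"tz":0.023,"ax":0,"ay":0,"az":0,"jaw":0.2},{"tx":-0.023,"ty":-0.004,"tz":0.006,"ax":0,"ay":0,"az":0,"jaw":1},{"tx":-0.023,"ty":-0.004,"tz":0.006,"ax":0,"ay":0,"az":0,"jaw":1},{"tx":-0.023,"ty":-0.004,"tz":0.006,"ax":0.0117,"ay":-0.069,"az":0,"jaw":1},{"tx":-0.023,"ty":-0.004,"tz":0.006,"ax":0,"ay":0,"az":0,"jaw":1},{"tx":0,"ty":0,"tz":0,"ax":0,"ay":0,"az":0,"jaw":1},{"tx":0,"ty":0,"tz":0,"ax":0,"ay":0,"az":0,"jaw":1}])

```text
clock: 8.12
eef_pos: [0.4389, -0.0385, 0.1658]
tool_rot: [0.758, -0.645, -0.061, 0.073]
force: [1.4, 0.4, -0.6]
opening: 0.0004
```

```bash
python3 st.py; python3 - <<'E'
from station import bot
from h import *
s=bot.sense();p,d=bot.camera("wrist");m=bot.camera_model("wrist");cv2.imwrite("pics/w4.png",p)
M=np.array([.567,-.0163,.08]);y=np.radians(9.65);c,sn=np.cos(np.radians(15)),np.sin(np.radians(15))
ex=np.array([c*np.cos(y),c*np.sin(y),-sn]);ey=np.array([-np.sin(y),np.cos(y),0]);S=np.c_[ex,ey,np.cross(ex,ey)]
hsv=cv2.cvtColor(p,cv2.COLOR_BGR2HSV);mk=cv2.inRange(hsv,(100,110,40),(130,255,255));mk=cv2.morphologyEx(mk,cv2.MORPH_CLOSE,np.ones((15,15)))
cn=max(cv2.findContours(mk,0,2)[0],key=cv2.contourArea)
P,D=rays(cn.reshape(-1,2),m,s);P=(P-M)@S;D=D@S;W=P+D*((.009-P[2])/D[:,2])[:,None]
print(cv2.boundingRect(cn),(W.min(0)*1e3).round(1),(W.max(0)*1e3).round(1));print(cv2.minAreaRect((W[:,:2]*1e3).astype(np.float32)))
L=(cloud(d,m,s)-M)@S
q=(mk>0)&(d>0);print("comb top z",np.percentile(L[q][:,2],[10,50,90]).round(4))
E
```

```text
tcp in slot mm [-147.8   -0.4   49.2] force slot [ 1.5  0.1 -0.2] op 0.00035477725206018064 t 8.1167
[[-8.400e-03 -9.974e-01  7.160e-02]
 [-1.000e+00  8.400e-03 -9.000e-04]
 [ 3.000e-04 -7.160e-02 -9.974e-01]]
(282, 0, 73, 183) [-113.1  -20.9    9. ] [-7.3 21.   9. ]
((-60.20250701904297, 0.022012710571289062), (105.83079528808594, 41.82939910888672), 0.10882115364074707)
comb top z [-0.0899  0.007   0.0086]
```

View pics/w4.png

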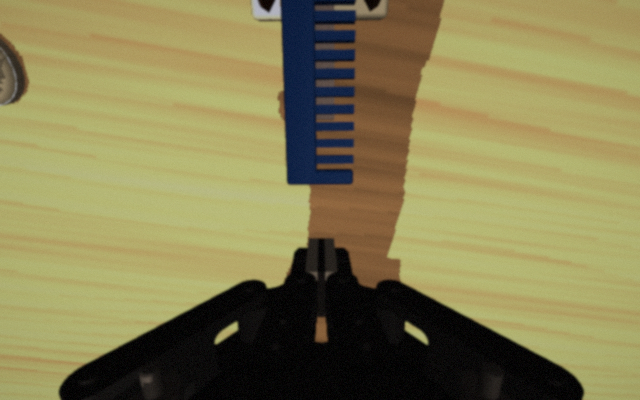

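The wrist view shows the comb lying straight on the tongue. Its outer end is at row 183, columns 287–353, which is slot x ≈ −114 mm and y ≈ 0. The shut fingers are behind it at (322,245).

Request:
step_arm(motion=[{"tx":-0.004,"ty":-0.0006,"tz":-0.015,"ax":0,"ay":0,"az":0,"jaw":1},{"tx":-0.004,"ty":-0.0006,"tz":-0.015,"ax":0,"ay":0,"az":0,"jaw":1},{"tx":-0.0025,"ty":-0.0005,"tz":-0.01,"ax":0,"ay":0,"az":0,"jaw":1},{"tx":-0.001,"ty":0,"tz":-0.0045,"ax":0,"ay":0,"az":0,"jaw":1},{"tx":0,"ty":0,"tz":0,"ax":0,"ay":0,"az":0,"jaw":1}])

```text
clock: 8.58
eef_pos: [0.4273, -0.0397, 0.1192]
tool_rot: [0.758, -0.645, -0.062, 0.074]
force: [0.5, 0.4, -0.3]
opening: -0.0
```

Request:
step_arm(motion=[{"tx":0.0057,"ty":0.001,"tz":-0.0016,"ax":0,"ay":0,"az":0,"jaw":1},{"tx":0.0057,"ty":0.001,"tz":-0.0016,"ax":0,"ay":0,"az":0,"jaw":1},{"tx":0.0038,"ty":0.0006,"tz":-0.001,"ax":0,"ay":0,"az":0,"jaw":1},{"tx":0,"ty":0,"tz":0,"ax":0,"ay":0,"az":0,"jaw":1}])

```text
clock: 8.92
eef_pos: [0.4439, -0.037, 0.1159]
tool_rot: [0.758, -0.645, -0.061, 0.073]
force: [-0.9, 0.3, 0.4]
opening: -0.0004
```

```bash
python3 st.py
```

```text
tcp in slot mm [-129.9    0.2    2.3] force slot [-0.9  0.4  0.2] op -0.0003578903406252892 t 8.9167
[[-7.300e-03 -9.975e-01  7.080e-02]
 [-1.000e+00  7.400e-03  0.000e+00]
 [-6.000e-04 -7.080e-02 -9.975e-01]]
```

Request:
step_arm(motion=[{"tx":0.0039,"ty":0.0007,"tz":-0.0005,"ax":0,"ay":0,"az":0,"jaw":1},{"tx":0.0038,"ty":0.0006,"tz":-0.001,"ax":0,"ay":0,"az":0,"jaw":1},{"tx":0.0038,"ty":0.0006,"tz":-0.001,"ax":0,"ay":0,"az":0,"jaw":1},{"tx":0.0038,"ty":0.0006,"tz":-0.001,"ax":0,"ay":0,"az":0,"jaw":1},{"tx":0.0038,"ty":0.0006,"tz":-0.001,"ax":0,"ay":0,"az":0,"jaw":1},{"tx":0,"ty":0,"tz":0,"ax":0,"ay":0,"az":0,"jaw":1}])

```text
clock: 9.42
eef_pos: [0.4624, -0.0341, 0.1111]
tool_rot: [0.758, -0.645, -0.061, 0.073]
force: [0.2, -0.3, -0.4]
opening: -0.0
```

Request:
step_arm(motion=[{"tx":0.0038,"ty":0.0006,"tz":-0.001,"ax":0,"ay":0,"az":0,"jaw":1},{"tx":0.0038,"ty":0.0006,"tz":-0.001,"ax":0,"ay":0,"az":0,"jaw":1},{"tx":0.0038,"ty":0.0006,"tz":-0.001,"ax":0,"ay":0,"az":0,"jaw":1},{"tx":0.0038,"ty":0.0006,"tz":-0.001,"ax":0,"ay":0,"az":0,"jaw":1},{"tx":0.0038,"ty":0.0006,"tz":-0.001,"ax":0,"ay":0,"az":0,"jaw":1},{"tx":0,"ty":0,"tz":0,"ax":0,"ay":0,"az":0,"jaw":1}])

```text
clock: 9.92
eef_pos: [0.4814, -0.031, 0.106]
tool_rot: [0.758, -0.645, -0.061, 0.073]
force: [-0.8, -0.2, -0.4]
opening: 0.0003
```

```bash
python3 st.py
```

```text
tcp in slot mm [-90.6  -0.2   2.7] force slot [-0.7 -0.  -0.6] op 0.00027329515531958435 t 9.9167
[[-7.500e-03 -9.975e-01  7.020e-02]
 [-1.000e+00  7.500e-03  2.000e-04]
 [-7.000e-04 -7.020e-02 -9.975e-01]]
```

Request:
step_arm(motion=[{"tx":0.0038,"ty":0.0007,"tz":-0.001,"ax":0,"ay":0,"az":0,"jaw":1},{"tx":0.0038,"ty":0.0006,"tz":-0.001,"ax":0,"ay":0,"az":0,"jaw":1},{"tx":0.0038,"ty":0.0007,"tz":-0.001,"ax":0,"ay":0,"az":0,"jaw":1},{"tx":0.0038,"ty":0.0006,"tz":-0.001,"ax":0,"ay":0,"az":0,"jaw":1},{"tx":0.0038,"ty":0.0007,"tz":-0.001,"ax":0,"ay":0,"az":0,"jaw":1},{"tx":0.0038,"ty":0.0006,"tz":-0.001,"ax":0,"ay":0,"az":0,"jaw":1},{"tx":0.0038,"ty":0.0007,"tz":-0.001,"ax":0,"ay":0,"az":0,"jaw":1},{"tx":0,"ty":0,"tz":0,"ax":0,"ay":0,"az":0,"jaw":1}])

```text
clock: 10.58
eef_pos: [0.5079, -0.0264, 0.099]
tool_rot: [0.758, -0.645, -0.062, 0.073]
force: [0.0, 0.4, -0.9]
opening: -0.0002
```

Request:
step_arm(motion=[{"tx":0.0019,"ty":0.0003,"tz":-0.0005,"ax":0,"ay":0,"az":0,"jaw":1},{"tx":0.0019,"ty":0.0003,"tz":-0.0005,"ax":0,"ay":0,"az":0,"jaw":1},{"tx":0.0019,"ty":0.0003,"tz":-0.0005,"ax":0,"ay":0,"az":0,"jaw":1}])

```text
clock: 10.83
eef_pos: [0.5129, -0.0258, 0.0977]
tool_rot: [0.758, -0.645, -0.062, 0.074]
force: [-2.8, -1.0, 1.1]
opening: -0.0003
```

```bash
python3 st.py
```

```text
tcp in slot mm [-57.6  -0.3   2.9] force slot [-3.1 -0.5  0.3] op -0.00025249537416051896 t 10.8333
[[-7.700e-03 -9.976e-01  6.940e-02]
 [-1.000e+00  7.700e-03  0.000e+00]
 [-5.000e-04 -6.940e-02 -9.976e-01]]
```

The catch makes contact here at about 3 N, as predicted. From now on I'll take small steps.

Request:
step_arm(motion=[{"tx":0.001,"ty":0.0002,"tz":-0.0003,"ax":0,"ay":0,"az":0,"jaw":1},{"tx":0.001,"ty":0.0002,"tz":-0.0003,"ax":0,"ay":0,"az":0,"jaw":1}])

```text
clock: 11.0
eef_pos: [0.5151, -0.0253, 0.0971]
tool_rot: [0.758, -0.645, -0.062, 0.073]
force: [-1.9, -0.2, 0.5]
opening: 0.0001
```

Request:
step_arm(motion=[{"tx":0.001,"ty":0.0002,"tz":-0.0003,"ax":0,"ay":0,"az":0,"jaw":1},{"tx":0.001,"ty":0.0002,"tz":-0.0003,"ax":0,"ay":0,"az":0,"jaw":1}])

```text
clock: 11.17
eef_pos: [0.5171, -0.0249, 0.0966]
tool_rot: [0.758, -0.645, -0.061, 0.073]
force: [-2.6, -0.6, -0.2]
opening: -0.0004
```

Request:
step_arm(motion=[{"tx":0.001,"ty":0.0002,"tz":-0.0003,"ax":0,"ay":0,"az":0,"jaw":1},{"tx":0.001,"ty":0.0002,"tz":-0.0003,"ax":0,"ay":0,"az":0,"jaw":1}])

```text
clock: 11.33
eef_pos: [0.5192, -0.0245, 0.096]
tool_rot: [0.758, -0.645, -0.061, 0.073]
force: [-1.1, -0.7, 1.1]
opening: 0.0002
```

Request:
step_arm(motion=[{"tx":0.0014,"ty":0.0002,"tz":-0.0004,"ax":0,"ay":0,"az":0,"jaw":1},{"tx":0.0014,"ty":0.0002,"tz":-0.0004,"ax":0,"ay":0,"az":0,"jaw":1},{"tx":0.0014,"ty":0.0002,"tz":-0.0004,"ax":0,"ay":0,"az":0,"jaw":1},{"tx":0.0014,"ty":0.0003,"tz":-0.0004,"ax":0,"ay":0,"az":0,"jaw":1},{"tx":0.0014,"ty":0.0003,"tz":-0.0004,"ax":0,"ay":0,"az":0,"jaw":1},{"tx":0.0014,"ty":0.0003,"tz":-0.0004,"ax":0,"ay":0,"az":0,"jaw":1}])

```text
clock: 11.83
eef_pos: [0.5276, -0.023, 0.0936]
tool_rot: [0.758, -0.645, -0.061, 0.073]
force: [-2.5, -0.5, 2.9]
opening: -0.0003
```

Request:
step_arm(motion=[{"tx":0.0014,"ty":0.0002,"tz":-0.0004,"ax":0,"ay":0,"az":0,"jaw":1},{"tx":0.0014,"ty":0.0002,"tz":-0.0004,"ax":0,"ay":0,"az":0,"jaw":1},{"tx":0.0014,"ty":0.0003,"tz":-0.0004,"ax":0,"ay":0,"az":0,"jaw":1},{"tx":0.0014,"ty":0.0003,"tz":-0.0004,"ax":0,"ay":0,"az":0,"jaw":1}])

```text
clock: 12.17
eef_pos: [0.5332, -0.022, 0.092]
tool_rot: [0.758, -0.645, -0.061, 0.073]
force: [-3.2, -0.7, 5.2]
opening: 0.0
```

```bash
python3 st.py
```

```text
tcp in slot mm [-36.2   0.1   2.7] force slot [-4.5 -0.2  4.1] op 2.699753646899462e-05 t 12.1667
[[-7.700e-03 -9.975e-01  7.000e-02]
 [-1.000e+00  7.700e-03  0.000e+00]
 [-5.000e-04 -7.000e-02 -9.975e-01]]
```

Request:
step_arm(motion=[{"tx":0.0001,"ty":0,"tz":0.0008,"ax":0,"ay":0,"az":0,"jaw":1},{"tx":0,"ty":0,"tz":0,"ax":0,"ay":0,"az":0,"jaw":1}])

```text
clock: 12.33
eef_pos: [0.5335, -0.0219, 0.0928]
tool_rot: [0.758, -0.645, -0.061, 0.073]
force: [0.1, -0.0, -0.4]
opening: 0.0001
```

```bash
python3 st.py
```

```text
tcp in slot mm [-36.1   0.1   3.6] force slot [ 0.2 -0.  -0.3] op 7.457559932383359e-05 t 12.3333
[[-7.500e-03 -9.975e-01  7.070e-02]
 [-1.000e+00  7.500e-03  1.000e-04]
 [-6.000e-04 -7.070e-02 -9.975e-01]]
```

Request:
step_arm(motion=[{"tx":0.0014,"ty":0.0002,"tz":-0.0003,"ax":0,"ay":0,"az":0,"jaw":1},{"tx":0.0014,"ty":0.0002,"tz":-0.0003,"ax":0,"ay":0,"az":0,"jaw":1},{"tx":0.0014,"ty":0.0003,"tz":-0.0003,"ax":0,"ay":0,"az":0,"jaw":1}])

```text
clock: 12.58
eef_pos: [0.5374, -0.0213, 0.0918]
tool_rot: [0.758, -0.645, -0.062, 0.073]
force: [-2.0, -0.3, 0.1]
opening: 0.0001
```

Request:
step_arm(motion=[{"tx":0.001,"ty":0.0002,"tz":-0.0003,"ax":0,"ay":0,"az":0,"jaw":1},{"tx":0.001,"ty":0.0002,"tz":-0.0003,"ax":0,"ay":0,"az":0,"jaw":1}])

```text
clock: 12.75
eef_pos: [0.5394, -0.0209, 0.0912]
tool_rot: [0.758, -0.645, -0.062, 0.073]
force: [-2.1, -0.7, 1.4]
opening: -0.0001
```

```bash
python3 st.py
```

```text
tcp in slot mm [-29.9   0.1   3.6] force slot [-2.5 -0.3  0.8] op -0.00010023778496980679 t 12.75
[[-7.600e-03 -9.975e-01  6.980e-02]
 [-1.000e+00  7.600e-03  0.000e+00]
 [-6.000e-04 -6.980e-02 -9.976e-01]]
```

Request:
step_arm(motion=[{"tx":0.001,"ty":0.0002,"tz":-0.0002,"ax":0,"ay":0,"az":0,"jaw":1},{"tx":0.001,"ty":0.0002,"tz":-0.0002,"ax":0,"ay":0,"az":0,"jaw":1}])

```text
clock: 12.92
eef_pos: [0.5414, -0.0205, 0.0908]
tool_rot: [0.758, -0.645, -0.062, 0.073]
force: [-2.5, -0.3, 0.0]
opening: 0.0
```

Request:
step_arm(motion=[{"tx":0.0005,"ty":0.0001,"tz":-0.0001,"ax":0,"ay":0,"az":0,"jaw":1},{"tx":0.0005,"ty":0.0001,"tz":-0.0001,"ax":0,"ay":0,"az":0,"jaw":1}])

```text
clock: 13.08
eef_pos: [0.5424, -0.0203, 0.0906]
tool_rot: [0.758, -0.645, -0.062, 0.073]
force: [-1.6, -0.5, 0.2]
opening: 0.0001
```

Request:
step_arm(motion=[{"tx":0.0005,"ty":0.0001,"tz":-0.0001,"ax":0,"ay":0,"az":0,"jaw":1},{"tx":0.0005,"ty":0.0001,"tz":-0.0001,"ax":0,"ay":0,"az":0,"jaw":1}])

```text
clock: 13.25
eef_pos: [0.5434, -0.0201, 0.0904]
tool_rot: [0.758, -0.645, -0.062, 0.073]
force: [-2.2, -0.3, 0.3]
opening: -0.0001
```

```bash
python3 st.py
```

```text
tcp in slot mm [-25.8   0.2   3.9] force slot [-2.2  0.1 -0.3] op -0.00014468702058162956 t 13.25
[[-7.600e-03 -9.975e-01  6.990e-02]
 [-1.000e+00  7.600e-03  0.000e+00]
 [-6.000e-04 -6.990e-02 -9.976e-01]]
```

Near home. I'll use 0.5 mm steps and check the force after each.

Request:
step_arm(motion=[{"tx":0.0005,"ty":0.0001,"tz":-0.0001,"ax":0,"ay":0,"az":0,"jaw":1},{"tx":0,"ty":0,"tz":0,"ax":0,"ay":0,"az":0,"jaw":1}])

```text
clock: 13.42
eef_pos: [0.544, -0.02, 0.0903]
tool_rot: [0.758, -0.645, -0.061, 0.073]
force: [-1.6, -0.4, 0.2]
opening: 0.0004
```

Request:
step_arm(motion=[{"tx":0.0005,"ty":0.0001,"tz":-0.0001,"ax":0,"ay":0,"az":0,"jaw":1},{"tx":0,"ty":0,"tz":0,"ax":0,"ay":0,"az":0,"jaw":1}])

```text
clock: 13.58
eef_pos: [0.5444, -0.0199, 0.0902]
tool_rot: [0.758, -0.645, -0.061, 0.073]
force: [-1.8, -0.5, 0.5]
opening: -0.0
```

Request:
step_arm(motion=[{"tx":0.0005,"ty":0.0001,"tz":-0.0001,"ax":0,"ay":0,"az":0,"jaw":1},{"tx":0,"ty":0,"tz":0,"ax":0,"ay":0,"az":0,"jaw":1}])

```text
clock: 13.75
eef_pos: [0.5449, -0.0198, 0.0901]
tool_rot: [0.758, -0.645, -0.062, 0.073]
force: [-2.2, -0.4, 0.7]
opening: -0.0001
```

Request:
step_arm(motion=[{"tx":0.0005,"ty":0.0001,"tz":-0.0001,"ax":0,"ay":0,"az":0,"jaw":1},{"tx":0,"ty":0,"tz":0,"ax":0,"ay":0,"az":0,"jaw":1}])

```text
clock: 13.92
eef_pos: [0.545, -0.0198, 0.0899]
tool_rot: [0.758, -0.645, -0.062, 0.074]
force: [-4.2, -0.7, -0.3]
opening: 0.0001
```

Request:
step_arm(motion=[{"tx":0.0005,"ty":0.0001,"tz":-0.0001,"ax":0,"ay":0,"az":0,"jaw":1},{"tx":0,"ty":0,"tz":0,"ax":0,"ay":0,"az":0,"jaw":1}])

```text
clock: 14.08
eef_pos: [0.5451, -0.0199, 0.0897]
tool_rot: [0.758, -0.645, -0.062, 0.074]
force: [-7.3, -2.8, 1.7]
opening: 0.0001
```

```bash
python3 st.py
```

```text
tcp in slot mm [-24.    0.1   3.7] force slot [-7.8 -1.5 -0.3] op 0.00014234784943527613 t 14.0833
[[-7.800e-03 -9.977e-01  6.800e-02]
 [-1.000e+00  7.900e-03 -1.000e-04]
 [-5.000e-04 -6.800e-02 -9.977e-01]]
```

It has stopped firmly at the expected place, so the comb is home. Backing off straight away.

Request:
step_arm(motion=[{"tx":-0.002,"ty":-0.0003,"tz":0.0006,"ax":0,"ay":0,"az":0,"jaw":1},{"tx":-0.008,"ty":-0.0013,"tz":0.0025,"ax":0,"ay":0,"az":0,"jaw":1},{"tx":-0.019,"ty":-0.003,"tz":0.006,"ax":0,"ay":0,"az":0,"jaw":1},{"tx":-0.03,"ty":-0.005,"tz":0.015,"ax":0,"ay":0,"az":0,"jaw":1},{"tx":-0.03,"ty":-0.005,"tz":0.025,"ax":0,"ay":0,"az":0,"jaw":1},{"tx":-0.02,"ty":-0.01,"tz":0.03,"ax":0,"ay":0,"az":0,"jaw":1},{"tx":0,"ty":-0.03,"tz":0.02,"ax":0,"ay":0,"az":0,"jaw":1},{"tx":0,"ty":-0.04,"tz":0,"ax":0,"ay":0,"az":0,"jaw":1},{"tx":0,"ty":-0.04,"tz":0,"ax":0,"ay":0,"az":0,"jaw":1},{"tx":0,"ty":-0.04,"tz":0,"ax":0,"ay":0,"az":0,"jaw":1}])

```text
clock: 14.92
eef_pos: [0.4365, -0.196, 0.1901]
tool_rot: [0.758, -0.645, -0.06, 0.073]
force: [0.3, -0.1, -0.1]
opening: -0.0004
```

Request:
step_arm(motion=[{"tx":-0.01,"ty":-0.04,"tz":0,"ax":0,"ay":0,"az":0,"jaw":1},{"tx":-0.01,"ty":-0.04,"tz":0,"ax":0,"ay":0,"az":0,"jaw":1},{"tx":0,"ty":-0.04,"tz":0,"ax":0,"ay":0,"az":0,"jaw":1},{"tx":0,"ty":0,"tz":0,"ax":0,"ay":0,"az":0,"jaw":1},{"tx":0,"ty":0,"tz":0,"ax":0,"ay":0,"az":0,"jaw":1}])

```text
clock: 15.33
eef_pos: [0.416, -0.316, 0.1891]
tool_rot: [0.757, -0.646, -0.061, 0.073]
force: [-0.1, 0.8, 0.1]
opening: 0.0001
```

```bash
python3 - <<'E'
from station import bot
from h import *
import pickle
D=pickle.load(open("d1.pkl","rb"));O=[]
M=np.array([.567,-.0163,.08]);y=np.radians(9.65);c,sn=np.cos(np.radians(15)),np.sin(np.radians(15))
ex=np.array([c*np.cos(y),c*np.sin(y),-sn]);ey=np.array([-np.sin(y),np.cos(y),0]);S=np.c_[ex,ey,np.cross(ex,ey)]
for n in("top","scene"):
    p,d=bot.camera(n);O.append(p);m=D[n][2]
    for k,(pp,dd) in(("before",D[n][:2]),("after",(p,d))):
        L=(cloud(dd,m)-M)@S;q=(dd>0)&(abs(L[...,1])<.05)&(L[...,2]>.026)&(L[...,2]<.055)&(L[...,0]>.09)&(L[...,0]<.18)
        t=(dd>0)&(abs(L[...,1])<.05)&(L[...,2]>.016)&(L[...,2]<.024)&(L[...,0]>.02)&(L[...,0]<.11)
        print(n,k,"box",q.sum(),L[q].mean(0).round(4),"case",t.sum(),L[t].mean(0).round(4))
    hsv=cv2.cvtColor(p,cv2.COLOR_BGR2HSV);L=(cloud(d,m)-M)@S
    q=(cv2.inRange(hsv,(100,110,40),(130,255,255))>0)&(abs(L[...,1])<.04)&(abs(L[...,0]+.05)<.08)&(abs(L[...,2]-.005)<.02)
    print("comb sticking",q.sum(),L[q].min(0).round(4) if q.any() else "",L[q].max(0).round(4) if q.any() else "")
a=cv2.resize(O[0][130:290,250:430],None,fx=2.2,fy=2.2,interpolation=2);b=cv2.resize(O[1][130:290,225:405],None,fx=2.2,fy=2.2,interpolation=2)
cv2.imwrite("pics/f.png",np.hstack([a,b]));print(bot.sense()["eef_pos"],bot.sense()["force"])
E
```

```text
top before box 459 [0.1314 0.0009 0.0419] case 1157 [0.0644 0.0009 0.0213]
top after box 458 [0.1319 0.0008 0.0418] case 1160 [0.0641 0.0008 0.0214]
comb sticking 52 [-0.0141 -0.0176  0.0065] [-0.0063  0.0194  0.0126]
scene before box 578 [ 0.1397 -0.0027  0.0401] case 1314 [ 0.0655 -0.0017  0.0197]
scene after box 577 [ 0.1398 -0.0027  0.0402] case 1312 [ 0.0657 -0.0017  0.0197]
comb sticking 0  
[ 0.41693711 -0.31351297  0.18916553] [0.29666694 0.21666706 0.4173792 ]
```

View pics/f.png

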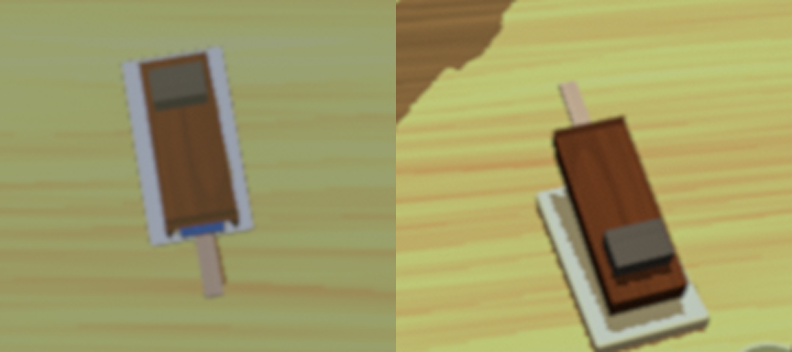

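The final view shows only a sliver of blue comb at the mouth, at (203,228) in the top half. It ends at slot x ≈ −14 mm. The dock has moved by less than 0.5 mm.

```bash
python3 -c "
from station import bot
print(bot.close_job())"
```

```text
the job is handed in; nothing more can be done
None
```

The blue comb is home in the dock's slot, and I handed the job in at about 15.5 s of the 58 s allowed.

I gripped the comb, laid it on the tongue with about 65 mm inside the slot, and let go. Then I pushed it by its outer end with the shut fingers. It passed the catch at about 3 N, dragged at about 2 N, and came to a firm stop.

**Last checks:**
- **Comb:** in the top view its end sticks out to 14 mm in front of the mouth, which is the value for home. From the scene camera no comb is visible any more.
- **Dock:** it shifted by no more than 0.5 mm in either view, which is within noise.
- **Push force:** it peaked briefly at about 7.8 N against the end stop, slightly above the 7 N guide, before I backed off. About halfway from the catch to home there was also a short rise to about 4.5 N, with the fingers pressing down; it went away when I raised them 1 mm.
- **Robot:** it is clear of everything, with no force on the tool.
- **Jar, foam can and roll-on:** the arm kept clear of them on every move, but I did not measure them again at the end.

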